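Clear a jammed feeder drop tube

ROBOT

A 6-joint arm with a two-finger parallel gripper is mounted at the origin on the work surface. World frame = base frame: x ahead of the robot, y to its left, z up, the work surface at z = 0. Lengths are in m, angles in rad, forces in N, time in s.
With the tool pointing down it reaches from about 0.3 to 0.875 m from the base axis. Payload 6.4 kg.
Tool frame: the origin (TCP) lies at the very end of the fingers, on their centre line; the grasp point (between the pads) lies tcp_to_grasp behind it (tcp_to_grasp is the distance from the TCP to the grasp point, in m); z points along the fingers, y is the direction in which the jaws open and shut (so a half turn about z gives the same grasp; the last joint's range is limited). The gripper opens to 85 mm and grips with 20 to 120 N. Pads are 22 mm wide; open, the fingers measure 114 mm over their backs; the gripper's body (76 mm by 85 mm) begins 54 mm behind the grasp point. The pads swing forward as they close: fully open they stand 13 mm farther back than shut.
Start: joints at [-1.498, 0.181, 1.607, -0, 1.354, -0.206], TCP at [0.158, -0.553, 0.231] pointing down, gripper open.
Joint ranges: [-2.99, 2.99], [-0.89, 2.07], [0.3, 2.58], [-1.14, 4.28], [0, 2.63], [-3.12, 3.12]. Speed limits (rad/s): [2.57, 2.57, 3.01, 3.14, 3.14, 3.14].

INTERFACE

Orientations are given as a unit quaternion [w, x, y, z].
In Python, from bench import get_obs, camera, hand_in, tcp_to_grasp gives the robot as it stands.
- The arm moves only by the shell command python3 -m inch 'ROWS' [OPENING]. ROWS is JSON, a list of rows, each an object with "delta_pos": the shift along the tool's x, y, z in cm, a list of three; "rotation": the turn, a rotation vector about the tool's x, y, z in rad, a list of three. In form: [{"delta_pos": [x, y, z], "rotation": [rx, ry, rz]}, ...]. A call has 1 to 10 rows; each row shifts and turns the commanded pose from where the row before left it, along the tool's axes as they then stand; what a row does not reach is not made up. A row lasts 1/10 s, in which the tool goes at most 50 mm and 8.59 degrees, less where a joint would pass 70% of its speed; a pose out of reach is approached as far as the arm can. A call is refused whole if a number of a shift passes 5 or a number of a turn 0.15, either way. A call with a gripper value outside its range is refused whole. OPENING is the finger opening in cm, from 0 to 8.54, set as the call begins (- or left out, the last holds). The fingers move at their own pace and stop on an object; the grip force is fixed at half the most. Time passes only in rows, so rows that do not move let the fingers close. It gives the time, the measured TCP pose, the force and the opening at its end, in the units of the state.
- get_obs(): the state, without advancing time (a new reading comes with each control period).
- camera(name): name is "scene" or "top"; returns a dict with "color" (384x512x3 uint8, red, green, blue), "vfov" (degrees; the focal length in pixels is half the picture's height over the tangent of half this angle, whatever the lens; pixels are square), "cx", "cy" (the principal point, pixels), "eye" and "orientation" of the camera in the world. Camera axes: x right, y down, z forward; pixel columns grow to the right and rows downward; lengths in m; the calibration is good to about 2 mm. A picture is of the moment at which its call begins. There is no depth.
- hand_in(): hands the job in, once; it reports no verdict.
The state is a dict: "time_s": time; "q": joint angles; "dq": joint speeds; "joint_efforts": joint torques, N m; "eef_pos": TCP position; "eef_rot": TCP orientation; "wrist_force": force on the tool from outside, world axes, zero at the start; "torque": the same for the moment, N m; "opening": opening from 0.0 (shut) to 1.0 (fully open).
Only numpy, scipy, OpenCV 4.12 (cv2) and the standard library are available. Lean on these libraries where they do the work, as an engineer would, in place of code of your own. Each camera call takes 0.05 s, during which the arm holds its last target.

TASK

An orange plug is stuck in the upright clear drop tube that has the yellow funnel and clamp. Take the red-handled push rod out of the grey rack and, keeping hold of it, push it down through that funnel and tube so that the plug comes out at the bottom into the tray below. Then let go, leaving the rod upright in the tube with its flange fully down on the funnel rim, and leave the black-handled rod hanging in the rack.

Things in the scene. Friction and masses are not known exactly. Their poses are not given: they have to be found in the camera images.
- rod_grip (a point): Middle of the push rod's red handle (28 mm diameter, 60 mm long); z up along the rod, 180 g. Below the handle a flange disc, 60 mm diameter, 6 mm thick, underside 36 mm below this point; then a 14 mm steel shaft with round tip, 136 mm below this point. It hangs upright by the flange in a 24 mm hole of the grey rack, whose top is 120 mm above the table; lift it 105 mm to clear.
- gauge_grip (a point): Middle of the handle of a second rod, same shape and size but with a black handle, hanging in the other hole of the rack, 120 mm away. Not used: leave it there. Which hole holds which rod varies.
- tube_mouth (a point): Centre of the yellow funnel's rim, 165 mm above the table; z up. Opening 44 mm (52 outside), narrowing over 20 mm to the 24 mm bore. The fixed clear tube ends 100 mm below, over a blue tray 102 mm square inside. Spring balls 90 mm below hold the plug; passing them takes 4 to 8 N; the rod shaft passes freely. The column beside it is lower than the rim. A like stand with a blue funnel is empty; their places vary.
- plug_center (a point): Centre of the stuck plug: orange plastic, domed ends, 22 mm diameter, 34 mm long, 20 g, upright in the bore of the yellow tube. Its top is about 59 mm below the funnel rim; it drops out once its top is about 80 mm below. With the flange fully down on the rim the rod's tip is 100 mm below the rim.
Mind the look-alikes: they are no part of the job. What is shaped like the part that bears tube_mouth but brown is not meant. What is shaped like the part that bears rod_grip but pink is not meant.

How it is judged:
On the way, in this order (a step that is already met when the one before it is completed fails the run):
1. the red-handled rod is lifted clear of the rack (height (world z) of rod_grip above 0.25 m), for 0.1 s.
2. the held rod's tip is well inside the yellow tube (tip at least 45 mm below the rim, rod upright) (z of rod_grip in the frame of tube_mouth below 0.091 m and horizontal distance between rod_grip and tube_mouth below 0.02 m and angle between rod_grip's own z axis and vertical below 0.2 rad and distance between the grasp point and rod_grip below 0.05 m), for 0.05 s.
3. the plug has come out at the bottom into the tray (z of plug_center in the frame of tube_mouth below -0.12 m and horizontal distance between plug_center and tube_mouth below 0.065 m), for 0.2 s.
At the end, for the whole second after the job is handed in: The plug lies in the tray under the yellow tube (centre within 65 mm of the tube axis and more than 120 mm below the rim), and the released rod stands in that tube within 10 degrees of upright, its flange within 12 mm of the funnel rim and its handle within 16 mm of the tube axis (all of step 3 and z of rod_grip in the frame of tube_mouth below 0.048 m and horizontal distance between rod_grip and tube_mouth below 0.016 m and angle between rod_grip's own z axis and vertical below 0.175 rad); the robot touches nothing.
It fails at once if the black-handled rod is displaced by more than 20 mm (distance of gauge_grip from where it was at the start of the episode above 0.02 m).
It also fails if it takes over 48 s, if anything falls off the work surface, if the arm or the gripper's body presses on something with over 40 N, if the wrist force passes 120 N, or if a joint passes its speed limit or range.

## Working session

There is one attempt and no reset: what is moved stays moved. The work goes in short steps, Python scripts to look and compute and a shell command to move; the robot and the scene stay as the last step left them, time stands still between calls to the robot, and variables do not carry over. Pictures are saved under pics/ and viewed, and the job is handed in when it is done.

```bash
ls; mkdir -p pics; python3 - <<'E'
from bench import get_obs,camera,tcp_to_grasp
import cv2,pickle
print(tcp_to_grasp); o=get_obs(); print({k:o[k] for k in o})
d={}
for n in("scene","top"):
    c=camera(n); d[n]=c; cv2.imwrite(f"pics/{n}0.png",c["color"][:,:,::-1]); print(n,{k:c[k] for k in c if k!="color"})
pickle.dump(d,open("c0.pkl","wb"))
E
```

```text
pics
0.0187
{'time_s': 0.0, 'q': array([-1.49828866e+00,  1.81555048e-01,  1.60800260e+00,  4.56779175e-06,
        1.35380154e+00, -2.06285345e-01]), 'dq': array([-0.00049062, -0.0003826 , -0.00129678,  0.00103254,  0.0011117 ,
        0.00158328]), 'joint_efforts': array([-1.62566717e-03, -4.44871080e+01, -3.51340914e+01, -3.34820415e-04,
        9.25212720e-03,  1.05860792e-05]), 'eef_pos': array([ 0.15822292, -0.55222907,  0.23037889]), 'eef_rot': array([-8.81141273e-04,  9.90299712e-01,  1.38944955e-01,  6.12614739e-05]), 'wrist_force': array([-0.13531452,  0.27921593,  0.19321393]), 'torque': array([-0.01163045, -0.03446823,  0.00732631]), 'opening': 1.000590007864096}
scene {'vfov': 51.30620551471134, 'cx': 252.86851045666393, 'cy': 195.74648476408757, 'eye': array([1.40432768, 0.18481082, 1.01238474]), 'orientation': array([-0.25444127,  0.62595577,  0.67765125, -0.29022027])}
top {'vfov': 42.66775172023625, 'cx': 246.2293782750512, 'cy': 195.5022043707028, 'eye': array([0.30826742, 0.06441739, 1.6011509 ]), 'orientation': array([ 0.0509362 , -0.69681769,  0.71408606, -0.04395118])}
```

View pics/scene0.png

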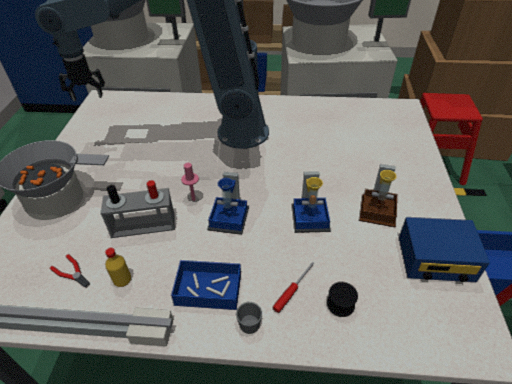

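View pics/top0.png

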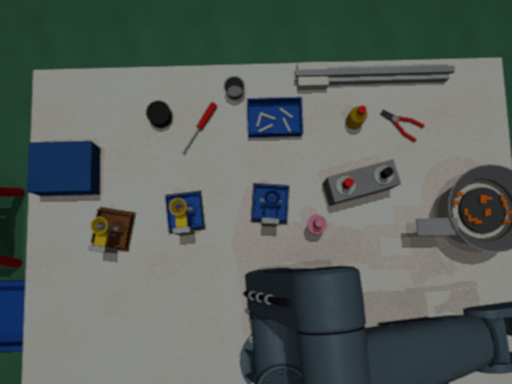

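```bash
python3 - <<'E'
import cv2,pickle,numpy as np
d=pickle.load(open("c0.pkl","rb"))
s=d["scene"]["color"][:,:,::-1];t=d["top"]["color"][:,:,::-1]
a=[s[165:245,95:215],s[160:240,285:405],t[150:230,310:430],t[180:260,85:205]]
a=[cv2.resize(i,(400,267),interpolation=cv2.INTER_CUBIC) for i in a]
cv2.imwrite("pics/crop0.png",np.vstack([np.hstack(a[:2]),np.hstack(a[2:])]))
for n in("scene","top"):
    h=cv2.cvtColor(d[n]["color"],cv2.COLOR_RGB2HSV)
    for nm,m in (("red",cv2.inRange(h,(0,170,90),(6,255,255))|cv2.inRange(h,(174,170,90),(180,255,255))),("yel",cv2.inRange(h,(20,150,90),(32,255,255))),("blk",cv2.inRange(h,(0,0,0),(180,255,40)))):
        k,_,st,c=cv2.connectedComponentsWithStats(m)
        for i in range(1,k):
            if st[i,4]>15: print(n,nm,st[i],c[i].round(1))
E
```

```text
scene red [ 423   93   60   34 1291] [452.1 106.5]
scene red [474 127   5  13  22] [476.3 133.3]
scene red [434 134  38   4 108] [452.  135.4]
scene red [470 140   6  18  31] [472.6 148.6]
scene red [464 165   6  19  37] [466.4 173.9]
scene red [147 181   8   6  37] [150.5 183.4]
scene red [106 248   8   8  49] [109.7 251.7]
scene red [ 67 255  13  17  69] [ 73.6 262.8]
scene red [ 51 267  22  12  80] [ 60.8 272.9]
scene red [274 283  23  28 236] [285.3 296.7]
scene yel [380 170  16  11 125] [387.5 174.7]
scene yel [306 177  16  12 126] [313.7 182.1]
scene yel [455 188  11   7  65] [459.9 191.1]
scene yel [106 256  20  30 335] [115.5 268.7]
scene yel [420 263  60  11 296] [453.9 267.7]
scene blk [109   0  33  20 282] [120.    7.3]
scene blk [181   0   5  23  46] [183.2  12.8]
scene blk [ 194    0   52   91 2428] [219.7  42.9]
scene blk [236   0  11  27 148] [240.9  13.1]
scene blk [  39   10   66   91 1750] [69.8 55.8]
scene blk [151  13  10   3  19] [156.   14.3]
scene blk [162  13  18  26 131] [172.1  22.4]
scene blk [374  15   9  26  97] [378.4  27.3]
scene blk [243  31  10  23 11
[... 1973 characters left out ...]
k [  0 193  25  65 817] [  8.4 227.4]
top blk [459 192  25  41 147] [465.3 215.2]
top blk [477 195   5  11  21] [478.2 200.8]
top blk [497 195   8  21  35] [500.7 205.4]
top blk [ 98 211  11   5  21] [101.2 212.6]
top blk [125 215   8  34  78] [128.7 232.2]
top blk [252 219   9   3  21] [255.9 220.1]
top blk [502 223  10  13  24] [507.6 229.1]
top blk [191 227  13   6  31] [196.  228.6]
top blk [106 230  17  22 204] [113. 241.]
top blk [  0 265  22  11 131] [  7.  270.3]
top blk [ 244  267  268  117 4122] [309.8 311.4]
top blk [504 317   8  18 105] [508.3 324.8]
top blk [481 318  25  49 183] [491.7 344.1]
top blk [  0 343  21   2  37] [ 11.1 343.6]
top blk [246 344  21  40 269] [253.7 366.7]
```

View pics/crop0.png

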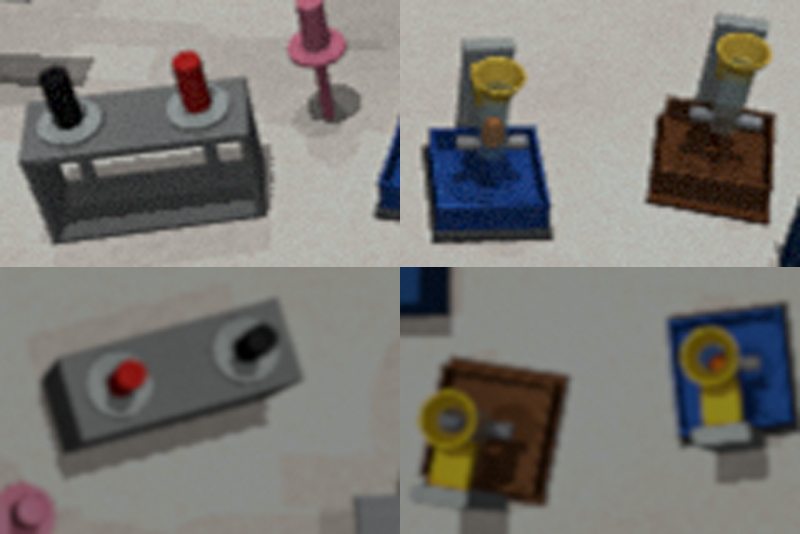

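```bash
python3 - <<'E'
import cv2,pickle,numpy as np
d=pickle.load(open("c0.pkl","rb"))
s=d["scene"]["color"][:,:,::-1];t=d["top"]["color"][:,:,::-1]
def crop(im,x,y,w=40,h=30):
    c=cv2.resize(im[y:y+h,x:x+w],(400,300),interpolation=cv2.INTER_CUBIC)
    c=cv2.convertScaleAbs(c,alpha=1.4)
    for i in range(0,w,5): cv2.line(c,(i*10,0),(i*10,5),(255,255,255),1)
    for i in range(0,h,5): cv2.line(c,(0,i*10),(5,i*10),(255,255,255),1)
    return c
cv2.imwrite("pics/crop1.png",np.vstack([np.hstack([crop(s,132,178),crop(s,295,172)]),np.hstack([crop(t,328,170),crop(t,160,192)])]))
E
```

```text
(no output)
```

View pics/crop1.png

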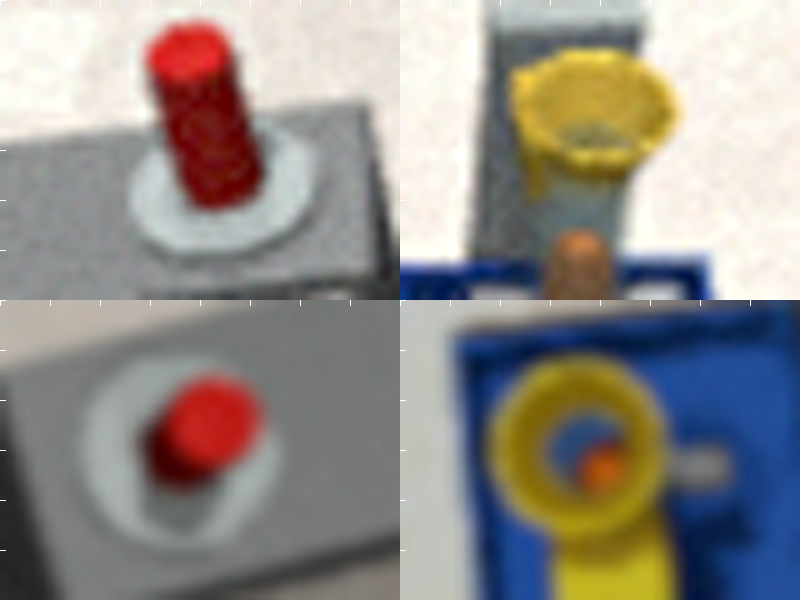

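```bash
cat > h.py <<'E'
import numpy as np
from scipy.spatial.transform import Rotation as R
def ray(c,p):
    H=c["color"].shape[0]; f=H/2/np.tan(np.radians(c["vfov"]/2))
    w,x,y,z=c["orientation"]
    v=R.from_quat([x,y,z,w]).apply([(p[0]-c["cx"])/f,(p[1]-c["cy"])/f,1]); return np.array(c["eye"]),v/np.linalg.norm(v)
def tri(a,p,b,q):
    e1,v1=ray(a,p);e2,v2=ray(b,q)
    k=np.linalg.lstsq(np.c_[v1,-v2],e2-e1,rcond=None)[0]
    A=e1+k[0]*v1;B=e2+k[1]*v2; return (A+B)/2,np.linalg.norm(A-B)
def plane(c,p,z):
    e,v=ray(c,p); return e+v*(z-e[2])/v[2]
E
python3 - <<'E'
import pickle; from h import *
d=pickle.load(open("c0.pkl","rb")); s,t=d["scene"],d["top"]
for n,p,q,z in(("handletop",(150.5,182.8),(348.9,181.6),.186),("flange",(153.8,195.9),(345.5,184.5),.126),("rim",(314.3,181.7),(177.2,205.8),.165),("blacktop",(112,186),(388,170.5),.186)):
    print(n,*tri(s,p,t,q),plane(s,p,z)[:2],plane(t,q,z)[:2])
E
```

```text
handletop [ 0.53312303 -0.22330042  0.18341061] 0.0012889297201119027 [ 0.53585365 -0.22134507] [ 0.53288077 -0.22341406]
flange [ 0.53343603 -0.22398491  0.12705152] 0.0013943833783777815 [ 0.53239833 -0.22373648] [ 0.53377455 -0.22488358]
rim [0.47675563 0.2799697  0.16716688] 6.778576202576661e-05 [0.47437116 0.28024782] [0.47701069 0.28026111]
blacktop [ 0.56139362 -0.33560202  0.18952474] 0.004345737196543246 [ 0.55789934 -0.33541237] [ 0.56271645 -0.33878443]
```

```bash
python3 -m inch '[{"delta_pos":[0,0,-0.5],"rotation":[0,0,-0.145]},{"delta_pos":[0,0,-0.5],"rotation":[0,0,-0.145]},{"delta_pos":[0,0,-0.5],"rotation":[0,0,-0.145]},{"delta_pos":[0,0,-0.5],"rotation":[0,0,-0.145]},{"delta_pos":[0,0,-0.5],"rotation":[0,0,-0.145]},{"delta_pos":[0,0,-0.5],"rotation":[0,0,-0.145]},{"delta_pos":[0,0,-0.5],"rotation":[0,0,-0.145]},{"delta_pos":[0,0,-0.5],"rotation":[0,0,-0.145]},{"delta_pos":[0,0,-0.5],"rotation":[0,0,-0.145]},{"delta_pos":[0,0,0],"rotation":[0,0,-0.145]}]' 8.54
cat > w.py <<'E'
import sys; from h import *; from bench import get_obs
o=get_obs(); w,x,y,z=o["eef_rot"]; r=R.from_quat([x,y,z,w])
T=np.array([float(v) for v in sys.argv[1:4]]); M=r.as_matrix()
print("t",o["time_s"],"pos",o["eef_pos"].round(4),"yaw_y",np.arctan2(M[1,1],M[0,1]).round(3),"zaxis",M[:,2].round(4),"op",round(o["opening"],3),"F",o["wrist_force"].round(1))
print("tool-frame cm",(r.inv().apply(T-o["eef_pos"])*100).round(2))
E
python3 w.py 0.533 -0.2235 0.265
```

```text
time_s: 1.1
eef_pos: [0.1583, -0.5529, 0.2766]
eef_rot: [0.0, 0.647, 0.763, -0.0]
wrist_force: [0.4, -0.0, 0.5]
opening: 1.002
t 1.1 pos [ 0.1583 -0.5529  0.2766] yaw_y 0.164 zaxis [ 0.e+00 -3.e-04 -1.e+00] op 1.002 F [ 0.4 -0.   0.5]
tool-frame cm [26.38 42.35  1.15]
```

```bash
python3 -m inch '[{"delta_pos":[1,1.6,0],"rotation":[0,0,0]},{"delta_pos":[2,3.2,0],"rotation":[0,0,0]},{"delta_pos":[2.2,3.5,0],"rotation":[0,0,0]},{"delta_pos":[2.2,3.5,0],"rotation":[0,0,0]},{"delta_pos":[2.2,3.5,0],"rotation":[0,0,0]},{"delta_pos":[2.2,3.5,0],"rotation":[0,0,0]},{"delta_pos":[2.2,3.5,0],"rotation":[0,0,0]},{"delta_pos":[2.2,3.5,0],"rotation":[0,0,0]},{"delta_pos":[2.2,3.5,0],"rotation":[0,0,0]},{"delta_pos":[2.2,3.5,0],"rotation":[0,0,0]}]'
python3 w.py 0.533 -0.2235 0.265
```

```text
time_s: 2.1
eef_pos: [0.4509, -0.2951, 0.276]
eef_rot: [-0.0, 0.65, 0.76, 0.0]
wrist_force: [0.3, -1.0, 0.2]
opening: 1.0
t 2.1 pos [ 0.4509 -0.2951  0.276 ] yaw_y 0.155 zaxis [-3.e-04  7.e-04 -1.e+00] op 1.0 F [ 0.3 -1.   0.2]
tool-frame cm [5.81 9.22 1.1 ]
```

```bash
python3 -m inch '[{"delta_pos":[2.2,3.5,0],"rotation":[0,0,0]},{"delta_pos":[2,3.2,0],"rotation":[0,0,0]},{"delta_pos":[1,1.6,0],"rotation":[0,0,0]},{"delta_pos":[0,0,0],"rotation":[0,0,0]},{"delta_pos":[0,0,0],"rotation":[0,0,0]}]'
python3 w.py 0.533 -0.2235 0.265
```

```text
time_s: 2.6
eef_pos: [0.5232, -0.2324, 0.2758]
eef_rot: [-0.001, 0.649, 0.761, -0.0]
wrist_force: [-0.2, 0.4, -0.0]
opening: 0.999
t 2.6 pos [ 0.5232 -0.2324  0.2758] yaw_y 0.158 zaxis [-1.2e-03  5.0e-04 -1.0e+00] op 0.999 F [-0.2  0.4 -0. ]
tool-frame cm [0.73 1.1  1.08]
```

```bash
python3 -m inch '[{"delta_pos":[0.73,1.1,0],"rotation":[0,0,0]},{"delta_pos":[0,0,1.5],"rotation":[0,0,0]},{"delta_pos":[0,0,2],"rotation":[0,0,0]},{"delta_pos":[0,0,2],"rotation":[0,0,0]},{"delta_pos":[0,0,0.5],"rotation":[0,0,0]},{"delta_pos":[0,0,0],"rotation":[0,0,0]},{"delta_pos":[0,0,0],"rotation":[0,0,0]}]'
python3 w.py 0.533 -0.2235 0.142
python3 - <<'E'
from bench import camera; import cv2,numpy as np
a=camera("scene")["color"][110:250,60:260,::-1]; b=camera("top")["color"][110:250,260:460,::-1]
cv2.imwrite("pics/c2.png",np.hstack([cv2.resize(i,(400,280),interpolation=cv2.INTER_CUBIC) for i in(a,b)]))
E
```

```text
time_s: 3.3
eef_pos: [0.5334, -0.2249, 0.2169]
eef_rot: [0.0, 0.649, 0.761, 0.0]
wrist_force: [0.9, 0.5, 0.1]
opening: 1.003
t 3.3 pos [ 0.5334 -0.2249  0.2169] yaw_y 0.157 zaxis [ 7.e-04 -5.e-04 -1.e+00] op 1.003 F [0.9 0.5 0.1]
tool-frame cm [ 0.15 -0.03  7.49]
```

View pics/c2.png

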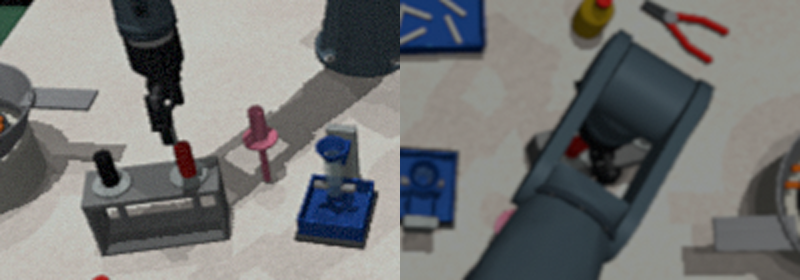

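```bash
cat >> h.py <<'E'
def proj(c,P):
    H=c["color"].shape[0]; f=H/2/np.tan(np.radians(c["vfov"]/2)); w,x,y,z=c["orientation"]
    v=R.from_quat([x,y,z,w]).inv().apply(np.array(P)-c["eye"]); return v[0]/v[2]*f+c["cx"],v[1]/v[2]*f+c["cy"]
E
python3 - <<'E'
from bench import camera; import cv2,numpy as np; from h import *
for n,(x,y) in(("scene",(120,140)),("top",(320,150))):
    c=camera(n); im=c["color"][:,:,::-1].copy()
    k=cv2.resize(im[y:y+60,x:x+60],(400,400),interpolation=cv2.INTER_CUBIC); k=cv2.convertScaleAbs(k,alpha=1.5)
    for P,col in(((0.5334,-.2249,.217),(0,255,0)),((0.533,-.2235,.186),(255,0,0)),((0.533,-.2235,.126),(255,0,255))):
        u,v=proj(c,P); cv2.circle(k,(int((u-x+.5)*6.667),int((v-y+.5)*6.667)),4,col,-1)
    out=k if n=="scene" else np.hstack([out,k])
cv2.imwrite("pics/c3.png",out)
E
```

```text
(no output)
```

View pics/c3.png

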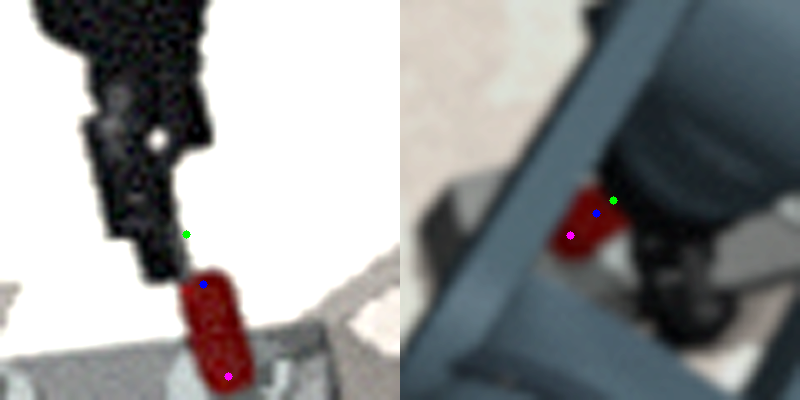

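```bash
python3 - <<'E'
import pickle; from h import *
c=pickle.load(open("c0.pkl","rb"))["scene"]
for s in(.0425,.057):
  for z in (.217,.23):
    for sx in (-.011,.011):
        u,v=proj(c,(0.5334+s*.987-.157*sx,-.2249+s*.157+sx*.987,z)); print(s,z,sx,(u-120+.5)*6.667,(v-140+.5)*6.667)
E
```

```text
0.0425 0.217 -0.011 150.51601638929955 299.59474158401554
0.0425 0.217 0.011 200.73041044664603 296.5199160176919
0.0425 0.23 -0.011 144.18537176226002 277.85154943080516
0.0425 0.23 0.011 194.79697148921576 274.767988436499
0.057 0.217 -0.011 146.32483054417284 322.1209971596588
0.057 0.217 0.011 196.98608797795373 319.0031077474209
0.057 0.23 -0.011 139.9046430754248 300.36181801150343
0.057 0.23 0.011 190.97023515766725 297.2347868779154
```

```bash
python3 -m inch '[{"delta_pos":[0.15,0,1],"rotation":[0,0,0]},{"delta_pos":[0,0,2],"rotation":[0,0,0]},{"delta_pos":[0,0,2],"rotation":[0,0,0]},{"delta_pos":[0,0,2],"rotation":[0,0,0]},{"delta_pos":[0,0,0.4],"rotation":[0,0,0]},{"delta_pos":[0,0,0],"rotation":[0,0,0]},{"delta_pos":[0,0,0],"rotation":[0,0,0]}]'
python3 w.py 0.533 -0.2235 0.142

```

```text
time_s: 4.2
eef_pos: [0.5336, -0.2232, 0.1432]
eef_rot: [0.001, 0.649, 0.761, 0.0]
wrist_force: [0.0, -0.1, -0.3]
opening: 0.996
t 4.2 pos [ 0.5336 -0.2232  0.1432] yaw_y 0.158 zaxis [ 1.2e-03 -8.0e-04 -1.0e+00] op 0.996 F [ 0.  -0.1 -0.3]
tool-frame cm [-0.02 -0.06  0.12]
```

```bash
python3 -m inch '[{"delta_pos":[0,0,0],"rotation":[0,0,0]},{"delta_pos":[0,0,0],"rotation":[0,0,0]},{"delta_pos":[0,0,0],"rotation":[0,0,0]},{"delta_pos":[0,0,0],"rotation":[0,0,0]},{"delta_pos":[0,0,0],"rotation":[0,0,0]},{"delta_pos":[0,0,0],"rotation":[0,0,0]},{"delta_pos":[0,0,0],"rotation":[0,0,0]},{"delta_pos":[0,0,0],"rotation":[0,0,0]}]' 1.5
python3 w.py 0.533 -0.2235 0.27

```

```text
time_s: 5.0
eef_pos: [0.5334, -0.2231, 0.1428]
eef_rot: [0.0, 0.649, 0.761, 0.0]
wrist_force: [1.0, 0.3, 5.3]
opening: 0.309
t 5.0 pos [ 0.5334 -0.2231  0.1428] yaw_y 0.158 zaxis [ 8.e-04 -4.e-04 -1.e+00] op 0.309 F [1.  0.3 5.3]
tool-frame cm [ -0.04  -0.04 -12.72]
```

```bash
python3 -m inch '[{"delta_pos":[0,0,-0.5],"rotation":[0,0,0]},{"delta_pos":[0,0,-1.5],"rotation":[0,0,0]},{"delta_pos":[0,0,-2],"rotation":[0,0,0]},{"delta_pos":[0,0,-2.5],"rotation":[0,0,0]},{"delta_pos":[0,0,-2.5],"rotation":[0,0,0]},{"delta_pos":[0,0,-2.5],"rotation":[0,0,0]},{"delta_pos":[0,0,-2.5],"rotation":[0,0,0]},{"delta_pos":[0,0,-2.5],"rotation":[0,0,0]},{"delta_pos":[0,0,-2],"rotation":[0,0,0]},{"delta_pos":[0,0,-1.5],"rotation":[0,0,0]}]' 0.5
python3 w.py 0.4765 0.28 0.343
python3 - <<'E'
from bench import camera; import cv2,numpy as np
a=camera("scene")["color"][60:260,60:260,::-1]; b=camera("top")["color"][60:260,260:460,::-1]
cv2.imwrite("pics/c4.png",np.hstack([cv2.resize(i,(400,400),interpolation=cv2.INTER_CUBIC) for i in(a,b)]))
E
```

```text
time_s: 6.0
eef_pos: [0.5331, -0.223, 0.3447]
eef_rot: [0.001, 0.649, 0.761, 0.0]
wrist_force: [0.1, -0.5, -2.5]
opening: 0.315
t 6.0 pos [ 0.5331 -0.223   0.3447] yaw_y 0.158 zaxis [ 0.0014 -0.0011 -1.    ] op 0.315 F [ 0.1 -0.5 -2.5]
tool-frame cm [50.56  2.33  0.1 ]
```

View pics/c4.png

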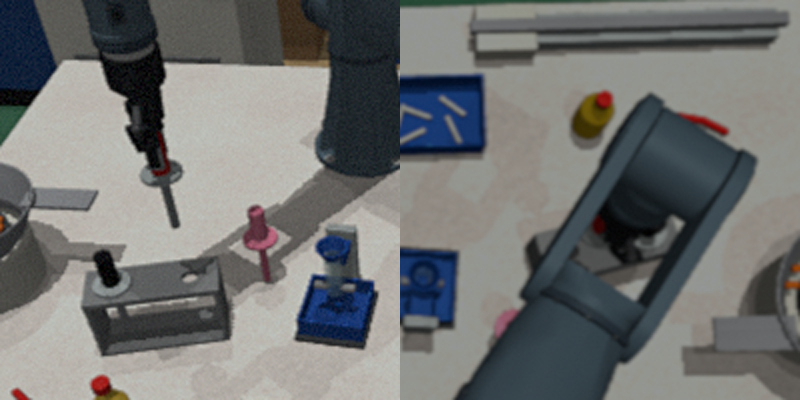

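```bash
python3 -m inch '[{"delta_pos":[1,0,0],"rotation":[0,0,0]},{"delta_pos":[2,0.2,0],"rotation":[0,0,0]},{"delta_pos":[3,0.2,0],"rotation":[0,0,0]},{"delta_pos":[3.5,0.2,0],"rotation":[0,0,0]},{"delta_pos":[3.5,0.2,0],"rotation":[0,0,0]},{"delta_pos":[3.5,0.2,0],"rotation":[0,0,0]},{"delta_pos":[3.5,0.2,0],"rotation":[0,0,0]},{"delta_pos":[3.5,0.2,0],"rotation":[0,0,0]},{"delta_pos":[3.5,0.2,0],"rotation":[0,0,0]},{"delta_pos":[3.5,0.2,0],"rotation":[0,0,0]}]'
python3 -m inch '[{"delta_pos":[3.5,0.2,0],"rotation":[0,0,0]},{"delta_pos":[3.5,0.2,0],"rotation":[0,0,0]},{"delta_pos":[3.5,0.1,0],"rotation":[0,0,0]},{"delta_pos":[3,0,0],"rotation":[0,0,0]},{"delta_pos":[2,0,0],"rotation":[0,0,0]},{"delta_pos":[1,0,0],"rotation":[0,0,0]},{"delta_pos":[0.5,0,0],"rotation":[0,0,0]},{"delta_pos":[0,0,0],"rotation":[0,0,0]},{"delta_pos":[0,0,0],"rotation":[0,0,0]}]'
python3 w.py 0.4765 0.28 0.343
```

```text
time_s: 7.1
eef_pos: [0.501, 0.084, 0.341]
eef_rot: [-0.001, 0.649, 0.761, -0.001]
wrist_force: [0.1, 0.4, -1.0]
opening: 0.313
time_s: 8.0
eef_pos: [0.481, 0.2491, 0.3421]
eef_rot: [0.0, 0.649, 0.76, -0.0]
wrist_force: [-0.1, -0.4, -1.7]
opening: 0.313
t 8.0 pos [0.481  0.2491 0.3421] yaw_y 0.157 zaxis [-3.e-04 -5.e-04 -1.e+00] op 0.313 F [-0.1 -0.4 -1.7]
tool-frame cm [ 3.12  0.04 -0.09]
```

```bash
python3 -m inch '[{"delta_pos":[1.5,0,0],"rotation":[0,0,0]},{"delta_pos":[1.2,0.05,0],"rotation":[0,0,0]},{"delta_pos":[0.4,0,1],"rotation":[0,0,0]},{"delta_pos":[0,0,1.5],"rotation":[0,0,0]},{"delta_pos":[0,0,0.7],"rotation":[0,0,0]},{"delta_pos":[0,0,0],"rotation":[0,0,0]},{"delta_pos":[0,0,0],"rotation":[0,0,0]}]'
python3 w.py 0.4765 0.28 0.310
python3 - <<'E'
from bench import camera; import cv2,numpy as np,pickle
a=camera("scene"); b=camera("top"); pickle.dump({"scene":a,"top":b},open("c5.pkl","wb"))
a=a["color"][120:220,265:365,::-1]; b=b["color"][150:250,130:230,::-1]
cv2.imwrite("pics/c5.png",np.hstack([cv2.convertScaleAbs(cv2.resize(i,(400,400),interpolation=cv2.INTER_CUBIC),alpha=1.3) for i in(a,b)]))
E
```

```text
time_s: 8.7
eef_pos: [0.4766, 0.2801, 0.3099]
eef_rot: [-0.0, 0.649, 0.761, -0.0]
wrist_force: [0.0, 0.4, -0.9]
opening: 0.308
t 8.7 pos [0.4766 0.2801 0.3099] yaw_y 0.158 zaxis [-8.e-04 -4.e-04 -1.e+00] op 0.308 F [ 0.   0.4 -0.9]
tool-frame cm [-0.01 -0.01 -0.01]
```

View pics/c5.png

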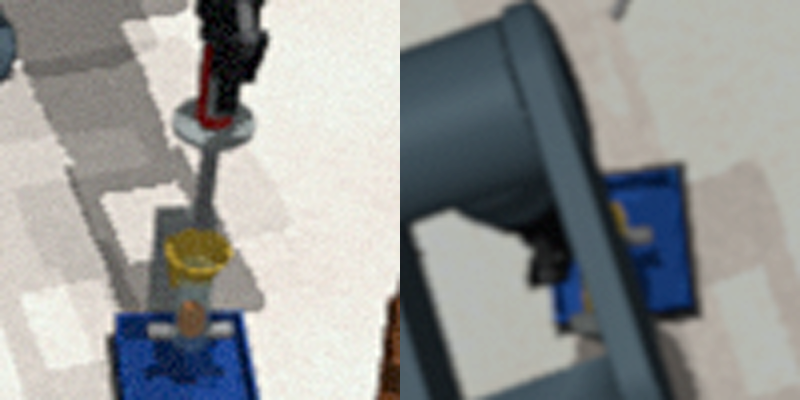

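```bash
python3 - <<'E'
import pickle; from h import *
c=pickle.load(open("c5.pkl","rb"))["scene"]
for z in(.165,.188,.195,.26,.282,.288):
    u,v=proj(c,(.4766,.2801,z)); print(z,(u-265+.5)*4,(v-120+.5)*4)
E
```

```text
0.165 199.07149079586497 250.72639972186778
0.188 201.74590873274337 228.70283902841754
0.195 202.5738712519701 221.8846515855912
0.26 210.5919755907596 155.8563748840611
0.282 213.44836629948145 132.3342868550053
0.288 214.24060131882607 125.8103117532005
```

```bash
python3 -m inch '[{"delta_pos":[0,0,0.5],"rotation":[0,0,0]},{"delta_pos":[0,0,1],"rotation":[0,0,0]},{"delta_pos":[0,0,1],"rotation":[0,0,0]},{"delta_pos":[0,0,1],"rotation":[0,0,0]},{"delta_pos":[0,0,1],"rotation":[0,0,0]},{"delta_pos":[0,0,0.5],"rotation":[0,0,0]},{"delta_pos":[0,0,0],"rotation":[0,0,0]}]'
python3 w.py 0.4765 0.28 0.187
```

```text
time_s: 9.5
eef_pos: [0.476, 0.2803, 0.259]
eef_rot: [-0.001, 0.649, 0.761, -0.001]
wrist_force: [0.4, 0.5, -2.0]
opening: 0.312
t 9.5 pos [0.476  0.2803 0.259 ] yaw_y 0.158 zaxis [-2.e-03 -7.e-04 -1.e+00] op 0.312 F [ 0.4  0.5 -2. ]
tool-frame cm [-0.03  0.06  7.2 ]
```

```bash
python3 -m inch '[{"delta_pos":[0,0,0.5],"rotation":[0,0,0]},{"delta_pos":[0,0,0.5],"rotation":[0,0,0]},{"delta_pos":[0,0,0.5],"rotation":[0,0,0]},{"delta_pos":[0,0,0.5],"rotation":[0,0,0]},{"delta_pos":[0,0,0],"rotation":[0,0,0]}]'
python3 w.py 0.4765 0.28 0.187
python3 - <<'E'
from bench import camera; import cv2,numpy as np
a=camera("scene")["color"][140:220,275:355,::-1]
cv2.imwrite("pics/c6.png",cv2.convertScaleAbs(cv2.resize(a,(480,480),interpolation=cv2.INTER_CUBIC),alpha=1.3))
E
```

```text
time_s: 10.0
eef_pos: [0.4761, 0.2803, 0.2393]
eef_rot: [-0.0, 0.649, 0.761, -0.001]
wrist_force: [0.1, 0.2, -1.3]
opening: 0.311
t 10.0 pos [0.4761 0.2803 0.2393] yaw_y 0.158 zaxis [-1.5e-03 -5.0e-04 -1.0e+00] op 0.311 F [ 0.1  0.2 -1.3]
tool-frame cm [-0.03  0.04  5.23]
```

View pics/c6.png

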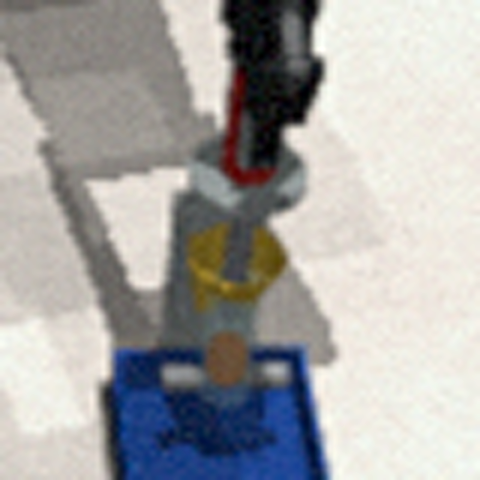

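Rod is in the funnel (240,250) and bore, with the plug (228,360) below it. I'll continue the push.

```bash
python3 -m inch '[{"delta_pos":[0,0,0.5],"rotation":[0,0,0]},{"delta_pos":[0,0,0.5],"rotation":[0,0,0]},{"delta_pos":[0,0,0.5],"rotation":[0,0,0]},{"delta_pos":[0,0,0.5],"rotation":[0,0,0]},{"delta_pos":[0,0,0.5],"rotation":[0,0,0]},{"delta_pos":[0,0,0],"rotation":[0,0,0]}]'
python3 w.py 0.4765 0.28 0.187
python3 -m inch '[{"delta_pos":[0,0,0.5],"rotation":[0,0,0]},{"delta_pos":[0,0,0.5],"rotation":[0,0,0]},{"delta_pos":[0,0,0.4],"rotation":[0,0,0]},{"delta_pos":[0,0,0.4],"rotation":[0,0,0]},{"delta_pos":[0,0,0.2],"rotation":[0,0,0]},{"delta_pos":[0,0,0],"rotation":[0,0,0]}]'
python3 w.py 0.4765 0.28 0.187
python3 - <<'E'
from bench import camera; import cv2,numpy as np
a=camera("scene")["color"][140:220,275:355,::-1]
cv2.imwrite("pics/c7.png",cv2.convertScaleAbs(cv2.resize(a,(480,480),interpolation=cv2.INTER_CUBIC),alpha=1.3))
E
```

```text
time_s: 10.65
eef_pos: [0.4769, 0.2805, 0.2153]
eef_rot: [0.0, 0.649, 0.761, 0.0]
wrist_force: [0.1, 0.7, -0.6]
opening: 0.314
t 10.65 pos [0.4769 0.2805 0.2153] yaw_y 0.158 zaxis [ 8.e-04  2.e-04 -1.e+00] op 0.314 F [ 0.1  0.7 -0.6]
tool-frame cm [-0.04 -0.05  2.83]
time_s: 11.25
eef_pos: [0.4758, 0.2802, 0.1941]
eef_rot: [-0.001, 0.649, 0.761, -0.001]
wrist_force: [-1.0, -0.0, -1.2]
opening: 0.309
t 11.25 pos [0.4758 0.2802 0.1941] yaw_y 0.158 zaxis [-2.3e-03 -7.0e-04 -1.0e+00] op 0.309 F [-1.  -0.  -1.2]
tool-frame cm [-0.03  0.07  0.71]
```

View pics/c7.png

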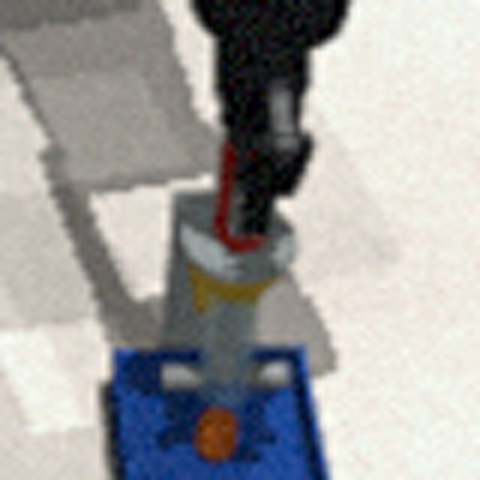

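```bash
python3 -m inch '[{"delta_pos":[0,0,0.2],"rotation":[0,0,0]},{"delta_pos":[0,0,0.2],"rotation":[0,0,0]},{"delta_pos":[0,0,0],"rotation":[0,0,0]}]'
python3 -m inch '[{"delta_pos":[0,0,0.2],"rotation":[0,0,0]},{"delta_pos":[0,0,0],"rotation":[0,0,0]}]'
python3 -m inch '[{"delta_pos":[0,0,0.1],"rotation":[0,0,0]},{"delta_pos":[0,0,0],"rotation":[0,0,0]}]'
```

```text
time_s: 11.6
eef_pos: [0.4764, 0.2804, 0.191]
eef_rot: [-0.0, 0.649, 0.761, -0.0]
wrist_force: [0.0, 0.1, -1.8]
opening: 0.315
time_s: 11.8
eef_pos: [0.4765, 0.2804, 0.189]
eef_rot: [-0.0, 0.649, 0.761, -0.0]
wrist_force: [-0.3, -0.3, -1.6]
opening: 0.316
time_s: 12.0
eef_pos: [0.4766, 0.2804, 0.1882]
eef_rot: [-0.0, 0.649, 0.761, -0.0]
wrist_force: [0.6, -0.1, -2.5]
opening: 0.314
```

```bash
python3 -m inch '[{"delta_pos":[0,0,0.15],"rotation":[0,0,0]},{"delta_pos":[0,0,0],"rotation":[0,0,0]}]'
python3 -m inch '[{"delta_pos":[0,0,0.15],"rotation":[0,0,0]},{"delta_pos":[0,0,0],"rotation":[0,0,0]}]'
python3 - <<'E'
from bench import camera; import cv2,numpy as np
a=camera("scene")["color"][140:220,275:355,::-1]
cv2.imwrite("pics/c8.png",cv2.convertScaleAbs(cv2.resize(a,(480,480),interpolation=cv2.INTER_CUBIC),alpha=1.3))
E
```

```text
time_s: 12.2
eef_pos: [0.4768, 0.2805, 0.1877]
eef_rot: [0.0, 0.649, 0.761, 0.0]
wrist_force: [-1.8, -1.1, 4.0]
opening: 0.313
time_s: 12.4
eef_pos: [0.4769, 0.2806, 0.1877]
eef_rot: [0.0, 0.649, 0.761, 0.0]
wrist_force: [-5.9, -3.2, 13.6]
opening: 0.316
```

View pics/c8.png

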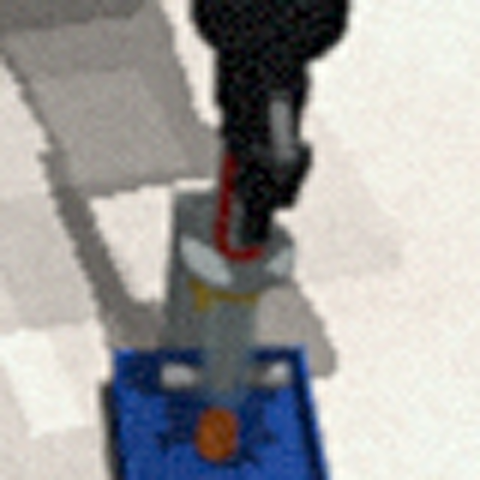

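```bash
python3 -m inch '[{"delta_pos":[0,0,-0.2],"rotation":[0,0,0]},{"delta_pos":[0,0,0],"rotation":[0,0,0]}]'
python3 -m inch '[{"delta_pos":[0,0,0],"rotation":[0,0,0]},{"delta_pos":[0,0,0],"rotation":[0,0,0]},{"delta_pos":[0,0,0],"rotation":[0,0,0]},{"delta_pos":[0,0,0],"rotation":[0,0,0]},{"delta_pos":[0,0,0],"rotation":[0,0,0]},{"delta_pos":[0,0,0],"rotation":[0,0,0]}]' 6
python3 - <<'E'
from bench import camera; import cv2,numpy as np
a=camera("scene")["color"][140:220,275:355,::-1]
cv2.imwrite("pics/c9.png",cv2.convertScaleAbs(cv2.resize(a,(480,480),interpolation=cv2.INTER_CUBIC),alpha=1.3))
E
```

```text
time_s: 12.65
eef_pos: [0.477, 0.2806, 0.1878]
eef_rot: [0.0, 0.649, 0.761, 0.001]
wrist_force: [-0.9, 0.5, 5.0]
opening: 0.311
time_s: 13.25
eef_pos: [0.4766, 0.2805, 0.1872]
eef_rot: [-0.0, 0.649, 0.761, -0.0]
wrist_force: [0.4, -0.1, -0.1]
opening: 0.7
```

View pics/c9.png

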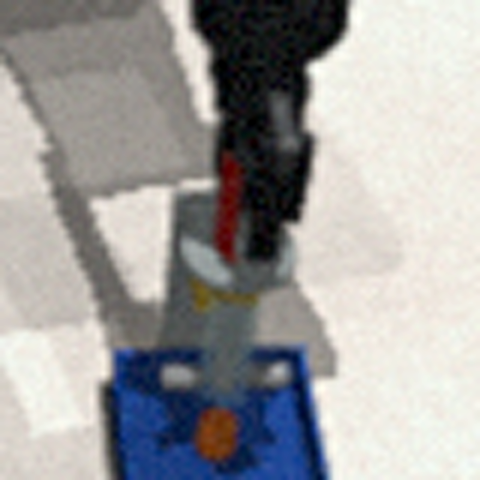

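Released; now retract straight up.

```bash
python3 -m inch '[{"delta_pos":[0,0,-0.5],"rotation":[0,0,0]},{"delta_pos":[0,0,-1],"rotation":[0,0,0]},{"delta_pos":[0,0,-1.5],"rotation":[0,0,0]},{"delta_pos":[0,0,-1.5],"rotation":[0,0,0]},{"delta_pos":[0,0,-1.5],"rotation":[0,0,0]},{"delta_pos":[0,0,-2],"rotation":[0,0,0]},{"delta_pos":[0,0,-2],"rotation":[0,0,0]},{"delta_pos":[0,0,-2],"rotation":[0,0,0]}]' 7.5
python3 -m inch '[{"delta_pos":[-1,0,0],"rotation":[0,0,0]},{"delta_pos":[-3,0,0],"rotation":[0,0,0]},{"delta_pos":[-3,0,0],"rotation":[0,0,0]},{"delta_pos":[-3,0,0],"rotation":[0,0,0]},{"delta_pos":[-3,0,0],"rotation":[0,0,0]},{"delta_pos":[-3,0,0],"rotation":[0,0,0]},{"delta_pos":[-3,0,0],"rotation":[0,0,0]},{"delta_pos":[-1,0,0],"rotation":[0,0,0]},{"delta_pos":[0,0,0],"rotation":[0,0,0]}]'
python3 - <<'E'
from bench import camera; import cv2,numpy as np,pickle
a=camera("scene"); b=camera("top"); pickle.dump({"scene":a,"top":b},open("c10.pkl","wb"))
a=a["color"][140:220,275:355,::-1];b=b["color"][170:250,140:220,::-1]
cv2.imwrite("pics/c10.png",np.hstack([cv2.convertScaleAbs(cv2.resize(i,(400,400),interpolation=cv2.INTER_CUBIC),alpha=1.3) for i in (a,b)]))
E
```

```text
time_s: 14.1
eef_pos: [0.4767, 0.2805, 0.3095]
eef_rot: [0.0, 0.649, 0.761, 0.001]
wrist_force: [-0.4, 0.8, 0.6]
opening: 0.877
time_s: 15.0
eef_pos: [0.508, 0.0816, 0.3069]
eef_rot: [-0.0, 0.65, 0.76, -0.0]
wrist_force: [-0.5, 0.5, -0.9]
opening: 0.876
```

View pics/c10.png

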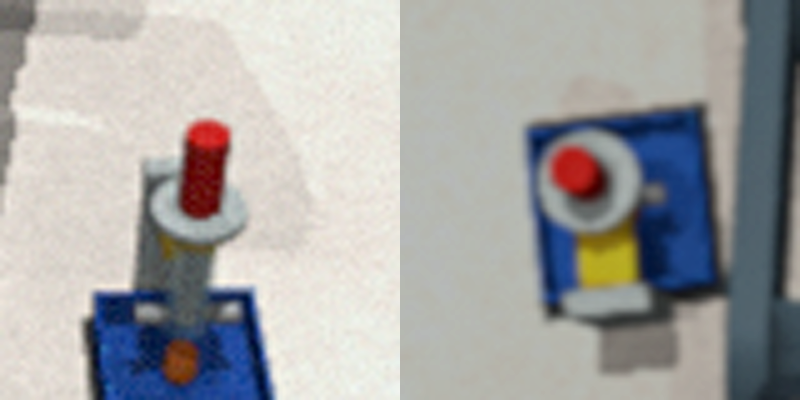

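```bash
python3 - <<'E'
import pickle; from h import *
d=pickle.load(open("c10.pkl","rb")); s,t=d["scene"],d["top"]
print(tri(s,(316.1,166.1),t,(173.9,203.5)),tri(s,(314.1,181.1),t,(177.3,205.5)))
print("plug",plane(s,(275+181/5-.5,140+362/5-.5),.03))
import cv2
cv2.imwrite("pics/full.png",s["color"][:,:,::-1])
E
```

```text
(array([0.47610512, 0.27976727, 0.23010371]), np.float64(5.27725124171179e-05)) (array([0.47728592, 0.2791512 , 0.17013955]), np.float64(7.778695897300825e-05))
plug [0.47694833 0.28019969 0.03      ]
```

View pics/full.png

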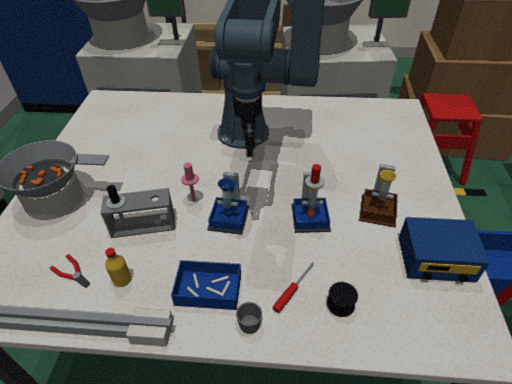

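```bash
python3 -c "
from bench import hand_in; print(hand_in())"
```

```text
the job is handed in; nothing more can be done
None
```

The job is done and handed in, at about 15 s on the robot's clock. I took the red-handled rod from the rack and pushed it down through the yellow funnel over the blue tray. The orange plug came out into the tray. I seated the flange on the rim, where the force rose to about 14 N, then let go and moved the arm clear.

**Last checks, from two views:**
- **Rod:** the handle top measured 0.230 m high (about 0.231 m expected) and the flange top 0.170 m (0.171 m expected). The rod was about 1° off upright and within about 2 mm of the tube axis.
- **Plug:** it lies in the tray under the tube. That position came from one view with an assumed height of 0.03 m, so its height was not measured on its own.
- **Black-handled rod:** it still hangs in its rack hole in the final picture. I did not measure whether it had shifted.

No check failed. The two views disagreed by 2–3 mm on the funnel's x position, well within the clearance of the bore.

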